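Find the housing that rattles

TASK

One of the three sealed brass housings has come off the line with its plunger loose inside. Pick them up and tip them end-down, about 30 degrees each way, to feel in which one the plunger slides, and lay that one flat in the middle of the grey reject tray; tip it like this before rejecting it, even if the other two have proved sound. Set any sound one you lifted back flat on the bench where you took it from, and drop none of them.

Things in the scene. Friction and masses are not known exactly. Their poses are not given: they have to be found in the camera images.
- housing_a: Sealed housing A: brass bar with black end caps, 150 long (x), 48 wide (y), 48 high (z); the three look the same. Origin: centre of the underside, 24 below the middle; both ends alike. All lie flat on the bench at the start, length along world x within 20 degrees. Each weighs 0.42 to 0.58 kg in all (weight does not tell), balanced about its middle unless the plunger is loose.
- housing_b: Sealed housing B: brass bar with black end caps, 150 long (x), 48 wide (y), 48 high (z); the three look the same. Origin as for A. One of the three (A, B or C, not told) has a loose 0.24 kg steel plunger, unseen, in a bore along x: it slides up to 45 either way of the middle once an end dips over about 10 degrees, and reaches the stop within 0.6 s at 30 degrees.
- housing_c: Sealed housing C: brass bar with black end caps, 150 long (x), 48 wide (y), 48 high (z); the three look the same. Origin as for A. In the loose one the plunger stays at its stop when the housing is levelled again, so the balance about the middle differs by about 0.21 N m after tipping one end down and then the other; in a sound one it does not change.
- tray_in (a point): Centre of the inner floor (5 above the bench) of the empty grey plastic reject tray, fixed left or right of the housings: 250 long (point's x) by 200 wide (y) outside, lips 7 more all round, walls 5 thick, 50 high over the bench, open on top. Not the dark steel basket of brass lock cylinders on the other side.
Not all that is in view belongs to the job. Leave any green look-alike of the housing_a alone.

How it is judged (in metres and radians):
On the way:
1. the housing with the loose plunger is lifted clear of the bench and tipped end-down, either way, by 20 degrees or more (height (world z) of rattler above 0.04 m and (angle between rattler's own x axis and vertical below 1.22 rad or angle between rattler's own x axis and vertical above 1.92 rad)), for 0.2 s.
At the end, for the whole second after the job is handed in: The housing with the loose plunger lies flat (within 10 degrees) and at rest on the floor of the grey tray, its middle within 60 mm of the tray's centre along the tray and 80 mm across; the other two lie flat (within 10 degrees) and at rest on the bench, each within 60 mm of where it started (x of rattler in the frame of tray_in between -0.06 and 0.06 m and y of rattler in the frame of tray_in between -0.08 and 0.08 m and z of rattler in the frame of tray_in below 0.012 m and distance of each of sound_1, sound_2 from where it was at the start of the episode below 0.06 m and angle between each of rattler, sound_1, sound_2's own z axis and vertical below 0.17 rad and linear speed of each of housing_a, housing_b, housing_c below 0.03 m/s and angular speed of each of housing_a, housing_b, housing_c below 0.2 rad/s); the robot touches nothing.
It fails at once if housing A falls or is thrown: it moves faster than 0.8 m/s with no finger on it (linear speed of housing_a above 0.8 m/s and contact force between housing_a and the fingers below 0.1 N).
It fails at once if housing B falls or is thrown: it moves faster than 0.8 m/s with no finger on it (linear speed of housing_b above 0.8 m/s and contact force between housing_b and the fingers below 0.1 N).
It fails at once if housing C falls or is thrown: it moves faster than 0.8 m/s with no finger on it (linear speed of housing_c above 0.8 m/s and contact force between housing_c and the fingers below 0.1 N).
It also fails if it takes over 72 s, if anything falls off the work surface, if the arm or the gripper's body presses on something with over 40 N, if the wrist force passes 120 N, or if a joint passes its speed limit or range.

ROBOT

A 6-joint arm with a two-finger parallel gripper is mounted at the origin on the work surface. World frame = base frame: x ahead of the robot, y to its left, z up, the work surface at z = 0. Lengths are in mm, angles in rad, forces in N, time in s.
With the tool pointing down it reaches from about 300 to 775 mm from the base axis. Payload 14.6 kg.
Tool frame: the origin (TCP) lies at the very end of the fingers, on their centre line; the grasp point (between the pads) lies 19 mm behind it; z points along the fingers, y is the line along which they close (so a half turn about z gives the same grasp; the last joint's range is limited). The gripper opens to 94 mm and grips with 3 to 60 N. Pads are 16 mm wide; open, the fingers measure 119 mm over their backs; the gripper's body (75 mm by 177 mm) begins 78 mm behind the grasp point.
Start: joints at [-1.247, 0.3, 1.521, -0, 1.321, -0.067], TCP at [209.503, -508.525, 205.446] pointing down, gripper open.
Joint ranges: [-3.03, 3.03], [-0.79, 2.21], [0.23, 2.52], [-1.04, 4.18], [0, 3.07], [-2.55, 2.55]. Speed limits (rad/s): [2.22, 2.22, 2.57, 3.14, 3.14, 3.14].

INTERFACE

Orientations are given as [roll, pitch, yaw] about the fixed x, y, z axes, in that order (R = Rz(yaw) Ry(pitch) Rx(roll)).
In Python, from cell import manip, eyes, ticket gives the robot as it stands. The module is installed in compiled form; this text tells all that it offers.
- The arm moves only by the tool arm_command, never from a script. Its argument "plan" is a list of rows, each a list of 5 numbers: the opening, from -1 (shut) to 1 (fully open), then the shift along the tool's x, y, z in m, then the turn about the tool's z in rad. In form: [[jaw, dx, dy, dz, roll], ...]. A call has 1 to 20 rows; each row shifts and turns the commanded pose from where the row before left it, along the tool's axes as they then stand; what a row does not reach is not made up. A row lasts 1/8 s, in which the tool goes at most 62.5 mm and 10.7 degrees, less where a joint would pass 70% of its speed; a pose out of reach is approached as far as the arm can. A call is refused whole if a number of a shift passes 0.0625 or a number of a turn 0.188, either way. A call with a gripper value outside its range is refused whole. The fingers move at their own pace and stop on an object; "newtons" is the grip in N (left out, the last holds). Time passes only in rows, so rows that do not move let the fingers close. It gives the time, the measured TCP pose, the force, the opening and the grip force at its end, in the units of the state.
- manip.read_state(): the state, without advancing time (a new reading comes with each control period).
- eyes.camera(name): name is "scene" or "top" or "wrist"; returns a dict with "img" (384x512x3 uint8, blue, green, red), "z_map" (384x512 float32, mm along the optical axis (not along the pixel's ray), 0 where there is no reading), "fx", "fy", "cx", "cy" (pixels), "eye" and "orientation" of the camera in the world. Camera axes: x right, y down, z forward; pixel columns grow to the right and rows downward; lengths in mm; the calibration is good to about 2 mm. A picture is of the moment at which its call begins.
- ticket.sign_off(): hands the job in; it is judged then, once.
The state is a dict: "clock": time; "joints": joint angles; "qd": joint speeds; "effort": joint torques, N m; "eef_pos": TCP position; "eef_rot": TCP orientation; "wrist_force": force on the tool from outside, world axes, zero at the start; "moment": the same for the moment, N m; "finger_gap": finger opening in mm; "finger_force": force on a finger pad.
Only numpy, scipy, OpenCV 4.12 (cv2) and the standard library are available. Lean on these libraries where they do the work, as an engineer would, in place of code of your own. Each camera call takes 0.05 s, during which the arm holds its last target. There are 200 camera calls.

## Working session

There is one attempt and no reset: what is moved stays moved. The work goes in short steps, Python scripts to look and compute and a tool call to move; the robot and the scene stay as the last step left them, time stands still between calls to the robot, and variables do not carry over. Pictures are saved under pics/ and viewed, at most 10 in all, crops included, and the job is handed in when it is done.

Besides the shell and the picture viewer there is one more tool, called after "Request:" by a JSON object that holds its "fn" and its "kwargs". arm_command: Moves the arm, as the interface text tells. Its arguments: {"type":"object","properties":{"plan":{"type":"array"},"newtons":{"type":"number"}},"required":["plan"]}

```bash
mkdir -p pics; python3 - <<'E'
from cell import manip, eyes
import cv2,numpy as np,pickle
for n in("top","scene"):
    c=eyes.camera(n); cv2.imwrite(f"pics/{n}0.png",c["img"]); pickle.dump(c,open(f"{n}0.pkl","wb"))
    print(n,c["eye"],c["orientation"],c["fx"],c["fy"],c["cx"],c["cy"])
print(manip.read_state())
E
```

```text
top [390.77901539   5.94532551 876.86689382] [-3.08569090e+00 -7.15349461e-04 -1.58683837e+00] 375.1375923405211 375.1375923405211 252.99940253339386 197.81446293451813
scene [895.82268495 505.64332294 824.1760549 ] [-2.42062174  0.00977017  2.41324013] 370.89723475228385 370.89723475228385 257.95622615296395 191.06923817985802
{'clock': 0.1, 'joints': array([-1.24657883e+00,  3.00411192e-01,  1.52151041e+00,  9.41666835e-06,
        1.32069675e+00, -6.65986310e-02]), 'qd': array([ 0.00027869, -0.00156974,  0.00017929, -0.00106356,  0.00031086,
       -0.00136149]), 'effort': array([-8.93315628e-04, -5.32644582e+01, -3.53282475e+01,  7.09276437e-02,
        2.35144689e-02, -6.84691327e-05]), 'eef_pos': array([ 209.44510093, -508.30918131,  204.94908702]), 'eef_rot': array([-3.14056984e+00, -7.73605378e-05,  3.90813749e-01]), 'wrist_force': array([0.32988747, 0.54242883, 0.07956157]), 'moment': array([-0.03152768,  0.04253142, -0.05286968]), 'finger_force': 0.0, 'finger_gap': 94.09369513065198}
```

View pics/top0.png

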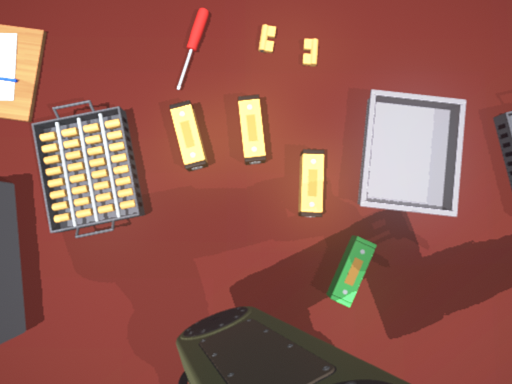

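View pics/scene0.png

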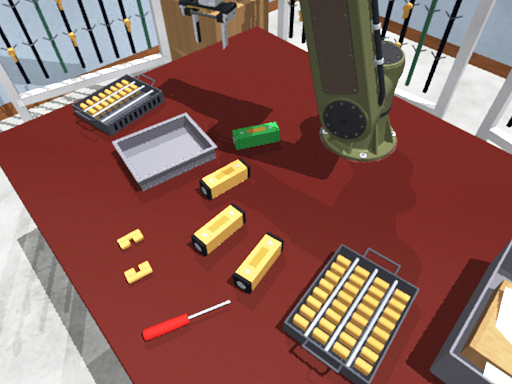

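The top view shows three brass housings at about (188,136), (252,129) and (313,184), the grey tray at (413,153), and the steel basket at (88,168). The green look-alike is at (353,271), and small brass clips at (268,38) and (311,52) are not part of the job. The brass bars with black caps fit the description. I'll measure them and confirm with one crop.

```bash
cat > h.py <<'E'
import numpy as np,cv2
from scipy.spatial.transform import Rotation as R
def ray(c,uv,z):
    uv=np.atleast_2d(uv).astype(float)
    d=np.c_[(uv[:,0]-c["cx"])/c["fx"],(uv[:,1]-c["cy"])/c["fy"],np.ones(len(uv))]
    d=d@R.from_euler("xyz",c["orientation"]).as_matrix().T
    e=np.array(c["eye"]); return e+d*((z-e[2])/d[:,2])[:,None]
def brass(c):
    hsv=cv2.cvtColor(c["img"],cv2.COLOR_BGR2HSV)
    m=cv2.inRange(hsv,(12,90,90),(34,255,255))
    m=cv2.morphologyEx(m,cv2.MORPH_CLOSE,np.ones((5,5)))
    return m
def housings(c,z=48):
    out=[]
    cs,_=cv2.findContours(brass(c),cv2.RETR_EXTERNAL,cv2.CHAIN_APPROX_NONE)
    for k in cs:
        if cv2.contourArea(k)<600: continue
        p=ray(c,k[:,0,:],z)[:,:2].astype(np.float32)
        (x,y),(w,h),a=cv2.minAreaRect(p)
        if w<h: w,h,a=h,w,a+90
        a=(a+90)%180-90
        out.append((round(x,1),round(y,1),round(w,1),round(h,1),round(a,1),k[:,0].mean(0).round()))
    return out
E
python3 - <<'E'
from h import *;import pickle
for n in("top","scene"):
    c=pickle.load(open(n+"0.pkl","rb"))
    for o in housings(c): print(n,o)
c=pickle.load(open("top0.pkl","rb")); im=c["img"]
# depth-based top faces
d=c["z_map"]; v,u=np.mgrid[:384,:512]
P=np.c_[(u.ravel()-c["cx"])/c["fx"],(v.ravel()-c["cy"])/c["fy"],np.ones(u.size)]*d.reshape(-1,1)
W=(P@R.from_euler("xyz",c["orientation"]).as_matrix().T+np.array(c["eye"])).reshape(384,512,3)
h=((W[...,2]>42)&(W[...,2]<54)&(d>0)).astype(np.uint8)
cs,_=cv2.findContours(h,cv2.RETR_EXTERNAL,cv2.CHAIN_APPROX_NONE)
for k in cs:
    if cv2.contourArea(k)<400: continue
    p=W[k[:,0,1],k[:,0,0],:2].astype(np.float32)
    print("depth",k[:,0].mean(0).round(),cv2.minAreaRect(p))
print(W[129,252],W[136,188],W[184,313],W[153,405])
cv2.imwrite("pics/crop.png",cv2.resize(im[80:225,150:480],None,fx=2.4,fy=2.4,interpolation=cv2.INTER_CUBIC))
E
```

```text
top (468.5, -125.3, 136.1, 55.9, -3.3, array([311., 183.]))
top (491.9, 444.6, 203.5, 38.6, 10.4, array([ 55., 177.]))
top (501.0, 395.9, 202.8, 37.7, 10.6, array([ 77., 174.]))
top (510.1, 347.9, 201.7, 37.3, 10.6, array([ 98., 169.]))
top (518.9, 300.6, 201.8, 34.5, 10.5, array([120., 165.]))
top (576.1, 146.3, 147.2, 53.5, 13.6, array([189., 136.]))
top (588.1, 4.6, 146.8, 51.5, 5.2, array([252., 131.]))
top (728.6, 536.1, 212.0, 104.6, -8.4, array([21., 70.]))
scene (508.3, 453.8, 209.4, 33.8, 10.7, array([381., 332.]))
scene (316.7, 619.0, 230.7, 89.7, 5.7, array([493., 331.]))
scene (517.3, 405.7, 209.4, 33.6, 10.6, array([360., 317.]))
scene (526.5, 357.0, 209.3, 37.7, 10.6, array([340., 304.]))
scene (535.3, 310.7, 209.2, 39.5, 9.9, array([322., 291.]))
scene (591.2, 157.8, 146.5, 63.0, 13.7, array([259., 261.]))
scene (603.4, 18.7, 145.4, 75.0, 5.3, array([219., 228.]))
scene (481.4, -110.0, 148.3, 85.4, -3.3, array([225., 178.]))
scene (539.5, -700.1, 211.7, 125.3, 11.3, array([109.,  99.]))
scene (-282.3, -857.0, 400.2, 277.0, 55.7, array([248.,  13.]))
scene (-25.7, -982.
[... 231 characters left out ...]
79693603515625, 150.5008087158203), 86.42290496826172)
depth [ 84. 168.] ((509.9845886230469, 380.4676818847656), (283.8848571777344, 201.6251220703125), 10.346796989440918)
depth [187. 134.] ((583.1665649414062, 150.85226440429688), (150.0634307861328, 48.239166259765625), 13.859612464904785)
depth [251. 128.] ((595.1074829101562, 6.734081268310547), (150.01390075683594, 47.902244567871094), 5.2029571533203125)
depth [412. 152.] ((534.74560546875, -353.0258483886719), (215.74191284179688, 265.2073669433594), 82.73583984375)
[591.54602305   4.36848001  46.84365835] [577.6469269  147.48063441  48.30894548] [ 465.66436897 -128.87243064   48.38517549] [ 539.00939935 -353.30636897    5.25104915]
```

View pics/crop.png

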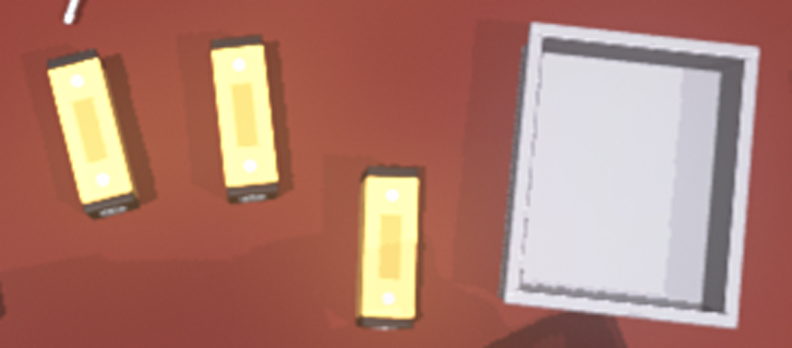

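The depth outlines match the given sizes: 150x48 for each housing and 264x214 for the tray over its lips. The crop confirms the three yellow brass, black-capped bars and the grey tray. I'll start with the right-hand one, H1, at (470.5, -126.1), axis -3.6°.

Request:
{"fn": "arm_command", "kwargs": {"plan": [[1,0,0,0.02,0.151],[1,0,0,0.02,0.151],[1,0,0,0.02,0.152],[1,0.02815,-0.0398,0,0],[1,0.02815,-0.0398,0,0],[1,0.02815,-0.0398,0,0],[1,0.02815,-0.0398,0,0],[1,0.02815,-0.0398,0,0],[1,0.02815,-0.0398,0,0],[1,0.02815,-0.0398,0,0],[1,0.02815,-0.0398,0,0],[1,0.02815,-0.0398,0,0],[1,0.02815,-0.0398,0,0],[1,0,0,0,0]], "newtons": 8}}

```text
clock: 1.85
eef_pos: [516.6, -126.9, 144.9]
eef_rot: [-3.141, 0.001, -0.06]
wrist_force: [-0.5, 0.2, 0.0]
finger_gap: 94.1
finger_force: 0.0
```

Request:
{"fn": "arm_command", "kwargs": {"plan": [[1,-0.001,0.002,0.045,0],[1,0,0,0.055,0],[1,0,0,0.039,0],[-1,0,0,0,0],[-1,0,0,0,0],[-1,0,0,0,0],[-1,0,0,0,0]], "newtons": 8}}

```text
clock: 2.72
eef_pos: [514.9, -131.2, 7.5]
eef_rot: [3.141, -0.002, -0.063]
wrist_force: [-0.5, -0.1, -0.0]
finger_gap: 57.5
finger_force: 0.0
```

Request:
{"fn": "arm_command", "kwargs": {"plan": [[-1,0,0,0,0],[-1,0,0,0,0],[-1,0,0,0,0],[-1,-0.0034,0,-0.0124,0],[-1,-0.0046,0,-0.012,0],[-1,-0.0059,0,-0.0114,0],[-1,-0.007,0,-0.0108,0],[-1,-0.0082,0,-0.0099,0],[-1,-0.0091,0,-0.0091,0],[-1,0,0,0,0]], "newtons": 8}}

```text
clock: 3.98
eef_pos: [476.0, -128.7, 72.8]
eef_rot: [3.141, -0.001, -0.063]
wrist_force: [-0.1, -0.6, -0.4]
finger_gap: 47.7
finger_force: 8.0
```

```bash
cat > look.py <<'E'
import sys,cv2,numpy as np
from cell import eyes,manip
c=eyes.camera("scene"); im=c["img"]
cv2.imwrite(sys.argv[1],cv2.resize(im[80:330,60:340],None,fx=2,fy=2))
s=manip.read_state()
print(s["clock"],s["wrist_force"].round(2),s["moment"].round(3),s["finger_gap"])
E
python3 look.py pics/s1.png
```

```text
4.025 [ 0.92 -0.25 -0.29] [ 0.047  0.04  -0.027] 47.92335493322568
```

View pics/s1.png

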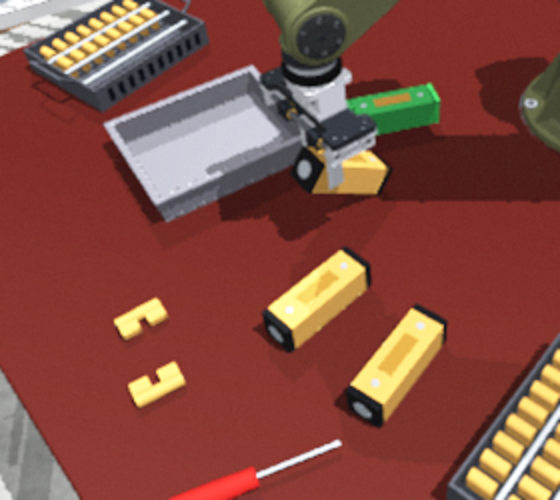

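The picture shows H1 pivoted in the pads with its far end down on the bench, at full-image position ~(235,165). Next I'll clamp hard, raise it clear and feel its balance.

Request:
{"fn": "arm_command", "kwargs": {"plan": [[-1,0,0,0,0],[-1,0,0,0,0],[-1,0,0,-0.02,0],[-1,0,0,-0.02,0],[-1,0,0,0,0],[-1,0,0,0,0]], "newtons": 50}}

```text
clock: 4.78
eef_pos: [475.9, -128.4, 110.9]
eef_rot: [-3.141, 0.001, -0.063]
wrist_force: [-0.8, -0.2, -4.2]
finger_gap: 47.9
finger_force: 50.0
```

```bash
cat > feel.py <<'E'
from cell import eyes,manip
from h import *
F=[];M=[]
for i in range(8):
    c=eyes.camera("wrist" if i else "scene"); s=manip.read_state(); F.append(s["wrist_force"]);M.append(s["moment"])
    if i==0: sc=c
F=np.array(F);M=np.array(M)
y=s["eef_rot"][2]; u=np.array([np.cos(y),np.sin(y),0]); v=np.array([-np.sin(y),np.cos(y),0])
print("F",F.mean(0).round(2),F.std(0).round(2),"M",M.mean(0).round(3),M.std(0).round(3))
m=M.mean(0); print("moment about housing-left axis",(m@v).round(3),"along",(m@u).round(3),"tcp",s["eef_pos"].round(1),s["clock"],"gap",s["finger_gap"].round(1))
# tilt from scene depth: brass points near the tool
d=sc["z_map"]; vv,uu=np.nonzero((brass(sc)>0)&(d>0))
P=np.c_[(uu-sc["cx"])/sc["fx"],(vv-sc["cy"])/sc["fy"],np.ones(len(uu))]*d[vv,uu][:,None]
W=P@R.from_euler("xyz",sc["orientation"]).as_matrix().T+np.array(sc["eye"])
e=s["eef_pos"]-[0,0,-19]
W=W[(np.abs((W-e)@v)<30)&(np.linalg.norm(W-e,axis=1)<170)&(W[:,2]>5)]
a=np.c_[(W-e)@u,(W-e)[:,2]].astype(np.float32)
if len(a)>30: print("n",len(a),"rect(u,z rel grip)",cv2.minAreaRect(a), "zmin",W[:,2].min())
E
python3 feel.py
```

```text
F [-0.1  -0.18 -4.28] [0.5  0.66 0.69] M [ 0.026 -0.117 -0.01 ] [0.042 0.037 0.03 ]Traceback (most recent call last):
  File "feel.py", line 10, in <module>
    m=M.mean(0); print("moment about housing-left axis",(m@v).round(3),"along",(m@u).round(3),"tcp",s["eef_pos"].round(1),s["clock"],"gap",s["finger_gap"].round(1))
                                                                                                                                           ^^^^^^^^^^^^^^^^^^^^^
AttributeError: 'float' object has no attribute 'round'
```

```bash
sed -i 's/s\["finger_gap"\].round(1)/s["finger_gap"]/' feel.py; python3 feel.py
```

```text
F [-0.19  0.14 -4.35] [0.52 0.37 0.43] M [ 0.028 -0.148 -0.023] [0.027 0.032 0.032]
moment about housing-left axis -0.146 along 0.038 tcp [ 476.3 -128.6  112.1] 5.575 gap 47.817689825545905
n 583 rect(u,z rel grip) ((-7.630054473876953, -2.7363510131835938), (206.91171264648438, 82.91769409179688), 50.94228744506836) zmin 46.19510321262737
```

H1 at 36° tilt gives a lever of about 32 mm, against 36 mm expected for a sound one and 55 mm for a loose one. H1 feels sound. I'll lay it back.

Request:
{"fn": "arm_command", "kwargs": {"plan": [[-1,0,0,0.02,0],[-1,0,0,0.019,0],[-1,0,0,0,0]], "newtons": 50}}

```text
clock: 5.95
eef_pos: [476.2, -128.6, 72.5]
eef_rot: [-3.141, 0.001, -0.063]
wrist_force: [0.0, -0.2, -4.9]
finger_gap: 47.3
finger_force: 50.0
```

Request:
{"fn": "arm_command", "kwargs": {"plan": [[-1,0,0,0,0],[-1,0.0091,0,0.0091,0],[-1,0.0082,0,0.0099,0],[-1,0.007,0,0.0108,0],[-1,0.0059,0,0.0114,0],[-1,0.0046,0,0.012,0],[-1,0.0034,0,0.0124,0],[-1,0,0,0,0],[1,0,0,0,0],[1,0,0,0,0],[1,0,0,0,0]], "newtons": 8}}

```text
clock: 7.32
eef_pos: [514.5, -131.0, 7.6]
eef_rot: [3.142, -0.0, -0.063]
wrist_force: [-0.5, 0.4, 0.1]
finger_gap: 74.4
finger_force: 0.0
```

```bash
python3 look.py pics/s2.png; python3 -c "
from cell import manip;s=manip.read_state();print(s['eef_pos'].round(1),s['finger_gap'])"
```

```text
7.375 [ 0.22 -0.36 -0.37] [ 0.024 -0.     0.028] 78.61986296500385
[ 514.5 -131.     7.6] 78.61986296500385
```

View pics/s2.png

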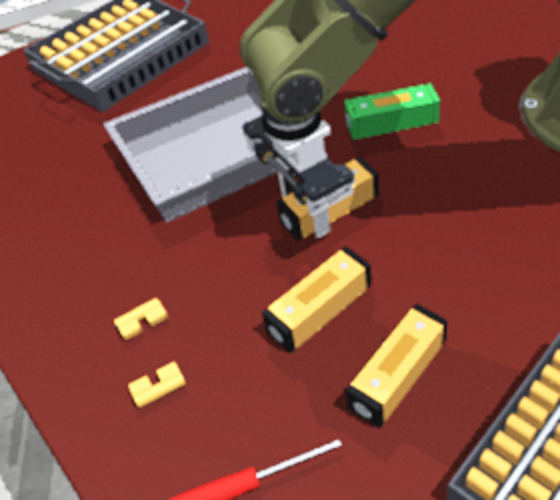

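The picture shows H1 flat back in place. There is plenty of time, so I'll tip it the other way too.

Request:
{"fn": "arm_command", "kwargs": {"plan": [[0.5,-0.045,0,0,0],[0.5,-0.045,0,0,0],[-1,0,0,0,0],[-1,0,0,0,0],[-1,0,0,0,0],[-1,0,0,0,0],[-1,0,0,0,0],[-1,0.0034,0,-0.0124,0],[-1,0.0046,0,-0.012,0],[-1,0.0059,0,-0.0114,0],[-1,0.007,0,-0.0108,0],[-1,0.0082,0,-0.0099,0],[-1,0.0091,0,-0.0091,0],[-1,0,0,0,0]], "newtons": 8}}

```text
clock: 9.12
eef_pos: [463.7, -127.9, 73.7]
eef_rot: [3.141, -0.002, -0.063]
wrist_force: [1.0, 0.2, -0.8]
finger_gap: 47.9
finger_force: 8.0
```

Request:
{"fn": "arm_command", "kwargs": {"plan": [[-1,0,0,0,0],[-1,0,0,0,0],[-1,0,0,-0.02,0],[-1,0,0,-0.02,0],[-1,0,0,0,0],[-1,0,0,0,0]], "newtons": 50}}

```text
clock: 9.88
eef_pos: [462.0, -127.5, 111.8]
eef_rot: [-3.141, 0.002, -0.063]
wrist_force: [-0.2, 0.9, -4.3]
finger_gap: 47.8
finger_force: 50.0
```

```bash
python3 feel.py
```

```text
F [ 0.06  0.16 -4.43] [0.63 0.36 0.37] M [0.028 0.157 0.006] [0.025 0.011 0.039]
moment about housing-left axis 0.159 along 0.018 tcp [ 462.7 -127.7  112.8] 10.275 gap 47.73866587850174
n 1010 rect(u,z rel grip) ((48.53885269165039, 5.293708801269531), (127.81767272949219, 151.34927368164062), 55.10829162597656) zmin 44.72023852612756
```

It gives ±0.15 N m symmetrically, so H1 is sound. I'll lay it down and go to H2.

Request:
{"fn": "arm_command", "kwargs": {"plan": [[-1,0,0,0.02,0],[-1,0,0,0.02,0],[-1,0,0,0,0]], "newtons": 50}}

```text
clock: 10.65
eef_pos: [462.4, -127.7, 72.3]
eef_rot: [-3.141, 0.001, -0.063]
wrist_force: [0.5, -0.2, -3.6]
finger_gap: 47.6
finger_force: 50.0
```

Request:
{"fn": "arm_command", "kwargs": {"plan": [[-1,0,0,0,0],[-1,-0.0091,0,0.0091,0],[-1,-0.0082,0,0.0099,0],[-1,-0.007,0,0.0108,0],[-1,-0.0059,0,0.0114,0],[-1,-0.0046,0,0.012,0],[-1,-0.0034,0,0.0124,0],[-1,0,0,0,0],[1,0,0,0,0],[1,0,0,0,0],[1,0,0,0,0],[1,0,0,-0.05,0],[1,0,0,-0.05,0],[1,0,0,0,-0.154],[1,0.0343,-0.029,0,0],[1,0.0343,-0.029,0,0],[1,0.0343,-0.029,0,0],[1,0.0343,-0.029,0,0],[1,0,0,0,0]], "newtons": 8}}

```text
clock: 13.02
eef_pos: [551.8, 4.4, 107.1]
eef_rot: [-3.141, -0.0, 0.093]
wrist_force: [0.2, -1.1, -0.3]
finger_gap: 94.1
finger_force: 0.0
```

```bash
python3 look.py pics/s3.png
```

```text
13.075 [ 0.16  0.6  -0.4 ] [ 0.014  0.021 -0.023] 94.17894681121692
```

View pics/s3.png

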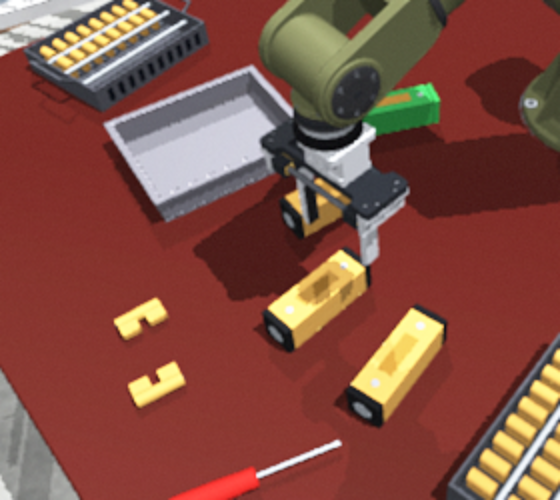

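H1 is back flat and the gripper stands over the near end of H2 (crop (350,260)). I'll lower, grip and tip H2.

Request:
{"fn": "arm_command", "kwargs": {"plan": [[1,-0.001,0.001,0.05,0],[1,0,0,0.05,0],[0,0,0,0,0],[-1,0,0,0,0],[-1,0,0,0,0],[-1,0,0,0,0],[-1,0,0,0,0],[-1,0,0,0,0],[-1,0,0,0,0],[-1,0.0034,0,-0.0124,0],[-1,0.0046,0,-0.012,0],[-1,0.0059,0,-0.0114,0],[-1,0.007,0,-0.0108,0],[-1,0.0082,0,-0.0099,0],[-1,0.0091,0,-0.0091,0],[-1,0,0,0,0]], "newtons": 8}}

```text
clock: 15.08
eef_pos: [588.9, 5.0, 73.9]
eef_rot: [3.141, -0.002, 0.091]
wrist_force: [-1.6, 0.1, 1.6]
finger_gap: 48.0
finger_force: 8.0
```

Request:
{"fn": "arm_command", "kwargs": {"plan": [[-1,0,0,0,0],[-1,0,0,0,0],[-1,0,0,-0.02,0],[-1,0,0,-0.02,0],[-1,0,0,0,0],[-1,0,0,0,0]], "newtons": 50}}

```text
clock: 15.82
eef_pos: [587.0, 5.0, 111.5]
eef_rot: [-3.141, 0.003, 0.091]
wrist_force: [-0.1, -0.7, -5.4]
finger_gap: 47.6
finger_force: 50.0
```

```bash
python3 feel.py
```

```text
F [ 0.1   0.42 -5.39] [0.48 0.33 0.44] M [ 0.003  0.276 -0.011] [0.025 0.033 0.024]
moment about housing-left axis 0.275 along 0.028 tcp [587.8   5.  112.8] 16.225 gap 47.830713154984856
n 1220 rect(u,z rel grip) ((20.366321563720703, -1.0305557250976562), (105.55677032470703, 200.4357452392578), 25.13875389099121) zmin 44.57461304179367
```

The lever is 51 mm, so H2 looks loose. I'll tip it the other way to confirm.

Request:
{"fn": "arm_command", "kwargs": {"plan": [[-1,0,0,0.02,0],[-1,0,0,0.02,0],[-1,0,0,0,0]], "newtons": 50}}

```text
clock: 16.6
eef_pos: [587.6, 5.0, 72.3]
eef_rot: [-3.141, 0.001, 0.091]
wrist_force: [-0.2, -0.2, -5.5]
finger_gap: 48.1
finger_force: 50.0
```

Request:
{"fn": "arm_command", "kwargs": {"plan": [[-1,0,0,0,0],[-1,-0.0091,0,0.0091,0],[-1,-0.0082,0,0.0099,0],[-1,-0.007,0,0.0108,0],[-1,-0.0059,0,0.0114,0],[-1,-0.0046,0,0.012,0],[-1,-0.0034,0,0.0124,0],[-1,0,0,0,0],[0.6,0,0,0,0],[0.6,0,0,0,0],[0.6,0.045,0,0,0],[0.6,0.045,0,0,0],[0,0,0,0,0]], "newtons": 8}}

```text
clock: 18.23
eef_pos: [641.2, 9.9, 7.2]
eef_rot: [3.141, -0.001, 0.091]
wrist_force: [-0.9, -0.7, -0.7]
finger_gap: 68.3
finger_force: 0.0
```

Request:
{"fn": "arm_command", "kwargs": {"plan": [[-1,0,0,0,0],[-1,0,0,0,0],[-1,0,0,0,0],[-1,0,0,0,0],[-1,0,0,0,0],[-1,-0.0034,0,-0.0124,0],[-1,-0.0046,0,-0.012,0],[-1,-0.0059,0,-0.0114,0],[-1,-0.007,0,-0.0108,0],[-1,-0.0082,0,-0.0099,0],[-1,-0.0091,0,-0.0091,0],[-1,0,0,0,0]], "newtons": 8}}

```text
clock: 19.73
eef_pos: [601.2, 6.2, 74.1]
eef_rot: [3.141, -0.001, 0.091]
wrist_force: [-0.0, 1.3, 0.3]
finger_gap: 48.1
finger_force: 8.0
```

Request:
{"fn": "arm_command", "kwargs": {"plan": [[-1,0,0,0,0],[-1,0,0,0,0],[-1,0,0,-0.02,0],[-1,0,0,-0.02,0],[-1,0,0,0,0],[-1,0,0,0,0]], "newtons": 50}}

```text
clock: 20.48
eef_pos: [601.0, 6.3, 111.6]
eef_rot: [-3.141, 0.002, 0.091]
wrist_force: [0.1, 0.2, -6.0]
finger_gap: 47.7
finger_force: 50.0
```

```bash
python3 feel.py
```

```text
F [ 0.11  0.32 -5.34] [0.37 0.56 0.56] M [ 0.037 -0.238 -0.006] [0.039 0.026 0.031]
moment about housing-left axis -0.24 along 0.015 tcp [601.4   6.2 112.8] 20.875 gap 47.8297052325074
n 479 rect(u,z rel grip) ((-7.786781311035156, -0.077178955078125), (219.93614196777344, 84.71990966796875), 52.514766693115234) zmin 45.92984944536454
```

The two levers (51 and 45 mm) sum well over the sound 72 mm. I'll lay H2 flat, grip it in the middle and lift it level. The offset should be about 0.1 N m.

Request:
{"fn": "arm_command", "kwargs": {"plan": [[-1,0,0,0.02,0],[-1,0,0,0.02,0],[-1,0,0,0,0]], "newtons": 50}}

```text
clock: 21.25
eef_pos: [601.5, 6.2, 72.6]
eef_rot: [-3.142, 0.0, 0.091]
wrist_force: [-0.6, 0.4, -5.6]
finger_gap: 47.8
finger_force: 50.0
```

Request:
{"fn": "arm_command", "kwargs": {"plan": [[-1,0,0,0,0],[-1,0.0091,0,0.0091,0],[-1,0.0082,0,0.0099,0],[-1,0.007,0,0.0108,0],[-1,0.0059,0,0.0114,0],[-1,0.0046,0,0.012,0],[-1,0.0034,0,0.0124,0],[-1,0,0,0,0],[0.6,0,0,0,0],[0.6,0,0,0,0],[0.6,-0.0225,0,0,0],[0.6,-0.0225,0,0,0],[0,0,0,0,0]], "newtons": 8}}

```text
clock: 22.88
eef_pos: [594.0, 5.5, 7.8]
eef_rot: [-3.142, 0.0, 0.091]
wrist_force: [0.8, -0.0, 0.7]
finger_gap: 68.1
finger_force: 0.0
```

Request:
{"fn": "arm_command", "kwargs": {"plan": [[-1,0,0,0,0],[-1,0,0,0,0],[-1,0,0,0,0],[-1,0,0,0,0],[-1,0,0,0,0],[-1,0,0,-0.02,0],[-1,0,0,-0.02,0],[-1,0,0,-0.02,0],[-1,0,0,0,0],[-1,0,0,0,0]], "newtons": 58}}

```text
clock: 24.12
eef_pos: [594.3, 5.6, 67.2]
eef_rot: [-3.141, 0.001, 0.091]
wrist_force: [0.4, -0.7, -6.0]
finger_gap: 48.1
finger_force: 58.0
```

```bash
python3 feel.py;python3 look.py pics/s4.png
```

```text
F [-0.27  0.06 -5.31] [0.19 0.41 0.42] M [ 0.031 -0.1   -0.009] [0.033 0.033 0.028]
moment about housing-left axis -0.102 along 0.022 tcp [594.6   5.6  67.2] 24.525 gap 47.627531131464956
n 649 rect(u,z rel grip) ((26.279626846313477, 14.393035888671875), (166.77488708496094, 106.72163391113281), 57.16868591308594) zmin 57.09017336645775
24.575 [ 0.59 -0.7  -4.83] [ 0.024 -0.119 -0.047] 47.64105804799157
```

View pics/s4.png

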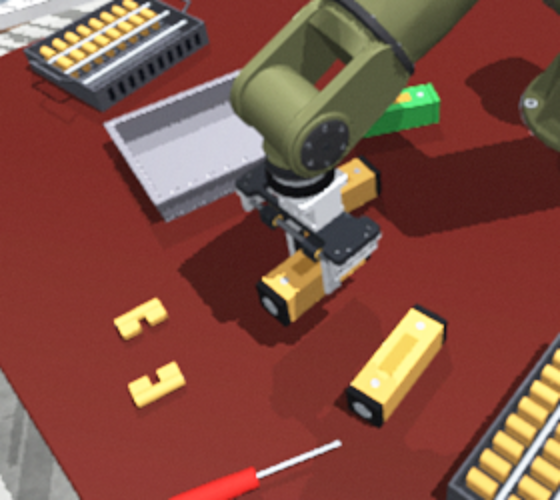

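The offset is -0.10 N m held level, so H2 is the loose one. The picture shows it level in the gripper. I'll carry it to the tray.

Request:
{"fn": "arm_command", "kwargs": {"plan": [[-1,0,0,-0.03,0],[-1,0,0,-0.035,0],[-1,0,0,0,0.109],[-1,0,0,0,0.109],[-1,-0.0014,0.02,0,0],[-1,-0.0014,0.035,0,0],[-1,-0.0014,0.043,0,0],[-1,-0.0014,0.043,0,0],[-1,-0.0014,0.043,0,0],[-1,-0.0014,0.043,0,0],[-1,-0.0014,0.043,0,0],[-1,-0.0014,0.043,0,0],[-1,-0.0014,0.035,0,0],[-1,-0.0014,0.0153,0,0],[-1,0,0,0,0],[-1,0,0,0,0]], "newtons": 58}}

```text
clock: 26.58
eef_pos: [534.9, -352.0, 132.4]
eef_rot: [-3.141, 0.0, -0.126]
wrist_force: [0.3, -0.2, -5.7]
finger_gap: 47.8
finger_force: 58.0
```

Request:
{"fn": "arm_command", "kwargs": {"plan": [[-1,0,0,0.035,0],[-1,0,0,0.04,0],[-1,0,0,0.025,0],[-1,0,0,0.012,0],[-1,0,0,0.004,0],[-1,0,0,0.003,0],[-1,0,0,0,0]], "newtons": 58}}

```text
clock: 27.45
eef_pos: [535.0, -353.1, 14.1]
eef_rot: [3.141, -0.001, -0.127]
wrist_force: [-0.3, -0.1, -5.8]
finger_gap: 47.9
finger_force: 58.0
```

Request:
{"fn": "arm_command", "kwargs": {"plan": [[-1,0,0,0.0015,0],[-1,0,0,0,0],[0.5,0,0,0,0],[0.9,0,0,0,0],[0.9,0,0,0,0],[0.9,0,0,0,0],[0.9,0,0,-0.03,0],[0.9,0,0,-0.06,0],[0.9,0,0,-0.06,0],[0.9,-0.04,0,-0.03,0],[0.9,-0.06,0,0,0],[0.9,-0.06,0,0,0],[0.9,-0.04,0,0,0],[0.9,0,0,0,0]]}}

```text
clock: 29.2
eef_pos: [334.8, -327.6, 192.6]
eef_rot: [3.141, -0.001, -0.129]
wrist_force: [0.1, -0.2, 0.9]
finger_gap: 89.3
finger_force: 0.0
```

```bash
python3 - <<'E'
from h import *;from cell import eyes,manip
c=eyes.camera("top"); cv2.imwrite("pics/end.png",c["img"])
d=c["z_map"]; v,u=np.mgrid[:384,:512]
P=np.c_[(u.ravel()-c["cx"])/c["fx"],(v.ravel()-c["cy"])/c["fy"],np.ones(u.size)]*d.reshape(-1,1)
W=(P@R.from_euler("xyz",c["orientation"]).as_matrix().T+np.array(c["eye"])).reshape(384,512,3)
for n,lo,hi,U in(("bench",42,54,(150,340)),("tray",46,60,(370,450))):
    h=((W[...,2]>lo)&(W[...,2]<hi)&(d>0)).astype(np.uint8); h[:,:U[0]]=0;h[:,U[1]:]=0
    if n=="tray": h=cv2.morphologyEx(h,cv2.MORPH_OPEN,np.ones((9,9)))
    for k in cv2.findContours(h,cv2.RETR_EXTERNAL,cv2.CHAIN_APPROX_NONE)[0]:
        if cv2.contourArea(k)>400: print(n,k[:,0].mean(0).round(),cv2.minAreaRect(W[k[:,0,1],k[:,0,0],:2].astype(np.float32)),np.median(W[...,2][h>0]))
print(manip.read_state()["clock"])
E
```

```text
bench [312. 184.] ((467.87890625, -126.93798828125), (48.486873626708984, 149.7288818359375), 86.38451385498047) 47.199443560380416
bench [187. 134.] ((583.5556640625, 150.98379516601562), (151.2427978515625, 48.36339569091797), 13.725481033325195) 47.199443560380416
tray [412. 152.] ((534.345947265625, -351.1806945800781), (48.374698638916016, 149.92054748535156), 83.20718383789062) 51.97898694747482
29.25
```

View pics/end.png

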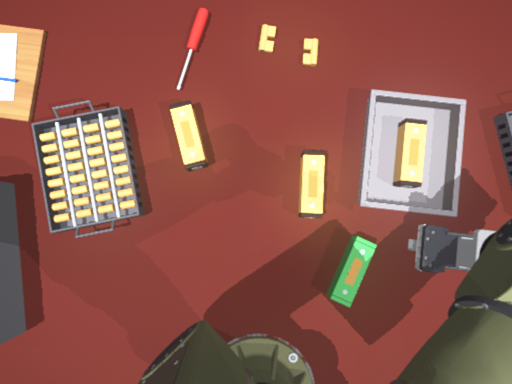

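The housing lies flat in the middle of the tray at (412,152), within 2 mm of its centre. H1 at (312,184) is within 3 mm of its start and H3 is untouched. I'm handing in.

```bash
python3 -c "
from cell import ticket;print(ticket.sign_off())"
```

```text
the job is handed in; nothing more can be done
None
```

The loose housing was the middle one: it was tipped both ways and now lies flat within 2 mm of the reject tray's centre. The right-hand one felt sound and is back within 3 mm of its start, the left-hand one was never lifted, and the job was handed in at about 29 s of the 72 s; no verdict was returned.

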